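Separate jammed screw cups and set them out by size beside an open power supply

TASK

The three steel screw cups are jammed one inside another. Ease them apart and stand them upright in the white tray, one to each bay in order of size, with the smallest in the bay beside the open power supply and the largest in the bay at the other end. Do not drop or tip over any cup, and leave everything else on the bench where it is.

Things in the scene. Friction and masses are not known exactly. Their poses are not given: they have to be found in the camera images.
- small_mid (a point): Smallest steel cup, round, open on top, 50 mm tall; its collar (top 15 mm, upright) is 46 mm across outside, its rubber foot 36 mm; about 0.14 kg. The point is on its axis, 25 mm above its underside; z to its mouth. Starts innermost, rim 12 mm above the medium cup's rim, 78 mm above the bench. Its foot's rubber lugs grip the medium cup for the first 6 mm of lift, with 2 to 5 N beyond its weight.
- medium_mid (a point): Middle steel cup: 52 mm tall, collar (top 15 mm) 57 mm across outside, foot 45 mm, inner floor 14 mm above its underside; about 0.26 kg. The point is on its axis, 26 mm above its underside; z to its mouth. Starts inside the large cup, rim 12 mm above the large cup's rim, 66 mm above the bench. Its foot's rubber lugs grip the large cup for the first 6 mm of lift, with 2 to 4 N beyond its weight.
- large_mid (a point): Largest steel cup: 54 mm tall, collar (top 15 mm) 68 mm across outside, foot 55 mm, inner floor 14 mm above its underside; about 0.44 kg. The point is on its axis, 27 mm above its underside; z to its mouth. Starts on the bench, loose, with the others in it. Only its weight (over 4 N) holds it down when the medium cup is drawn out of it, so draw that slowly and straight up.
- tray: White plastic tray, fixed to the bench, 112 mm (its x) by 330 mm (its y) by 26 mm tall, with 4 mm walls and floor and two dividers across its length, 23 mm high, making three equal bays 104 mm by about 105 mm. Origin: centre of its underside.
- bay_left (a point): Centre of the floor (top face, 4 mm above the bench) of the tray's end bay on its +y side; axes as the tray's.
- bay_mid (a point): Centre of the floor of the tray's middle bay; axes as the tray's.
- bay_right (a point): Centre of the floor of the tray's end bay on its -y side; axes as the tray's.
- psu: The open power supply: aluminium chassis 210 mm (its x) by 100 mm (its y) by 58 mm tall, cover off, with board, fins, capacitors and fan showing; fixed, it stands at one end of the tray, at the +y end or the -y end. Origin: centre of its underside.
- meter: Black hand-held multimeter lying flat, 170 mm (its x) by 84 mm by 46 mm tall, at the tray's other end; loose. Origin: centre of its underside.
- reel: Reel of solder standing on its flange, 52 mm in diameter, 40 mm tall, loose, near the nest of cups. Origin: centre of its underside.
- driver: Screwdriver 170 mm long lying along its x on the bench, loose, near the nest of cups. Origin: on the bench under the screwdriver.
- capacitor: Black can capacitor standing upright, 35 mm in diameter, 49 mm tall, loose. Origin: centre of its underside.
- adaptor: Black plug-in adaptor block, 75 by 50 by 44 mm, loose. Origin: centre of its underside.
- board: Small green circuit board, 85 by 55 by 20 mm, loose. Origin: centre of its underside.
- cutters: Side cutters lying flat, about 110 mm long, 10 mm thick, loose. Origin: under the pivot.
Not all that is in view belongs to the job. Leave any yellow look-alike of the part that bears small_mid alone. What is shaped like the part that bears large_mid but blue is not meant.

How it is judged:
By the outcome, as a careful person would: the job done as asked, in the order asked, and still so for the second after the job is handed in, with the robot touching nothing.
It also fails if it takes over 64 s, if anything falls off the work surface, if the arm or the gripper's body presses on something with over 40 N, if the wrist force passes 120 N, or if a joint passes its speed limit or range.

ROBOT

A 6-joint arm with a two-finger parallel gripper is mounted at the origin on the work surface. World frame = base frame: x ahead of the robot, y to its left, z up, the work surface at z = 0. Lengths are in m, angles in rad, forces in N, time in s.
With the tool pointing down it reaches from about 0.25 to 0.725 m from the base axis. Payload 4 kg.
Tool frame: the origin (TCP) lies at the very end of the fingers, on their centre line; the grasp point (between the pads) lies 19 mm behind it; x points along the fingers, z is the direction in which the jaws open and shut, and the axes are right-handed (so a half turn about x gives the same grasp; the last joint's range is limited). The gripper opens to 85 mm and grips with 20 to 120 N. Pads are 22 mm wide; open, the fingers measure 114 mm over their backs; the gripper's body (76 mm by 85 mm) begins 54 mm behind the grasp point. The pads swing forward as they close: fully open they stand 13 mm farther back than shut.
Start: joints at [-1.138, 0.241, 0.005, 1.335, 0, 1.571], TCP at [0.21, -0.454, 0.231] pointing down, gripper open.
Joint ranges: [-2.72, 2.72], [-1.05, 1.87], [-1.09, 1.28], [-1.99, 2.15], [-1.42, 1.44], [-3.14, 3.14]. Speed limits (rad/s): [2.79, 2.79, 3.14, 3.14, 3.14, 3.14].

INTERFACE

Orientations are given as a unit quaternion [x, y, z, w].
In Python, from workcell import bot gives the robot as it stands.
- The arm moves only by the tool step_arm, never from a script. Its argument "series" is a list of rows, each an object of numbers: "x", "y", "z": the shift along the world's x, y, z in cm; "twist": the turn about the world's z in degrees; "jaw": the finger opening in cm, from 0 to 8.54. In form: [{"x": .., "y": .., "z": .., "twist": .., "jaw": ..}, ...]. A call has 1 to 10 rows; each row is the pose to reach, as a shift and turn from the pose measured when the call began; what a row does not reach only later rows make up. A row lasts 1/12 s, in which the tool goes at most 41.7 mm and 7.16 degrees, less where a joint would pass 70% of its speed; a pose out of reach is approached as far as the arm can. A call with a gripper value outside its range is refused whole. The fingers move at their own pace and stop on an object; the grip force is fixed at half the most. Time passes only in rows, so rows that repeat a pose let the fingers close. It gives the time, the measured TCP pose, the force and the opening at its end, in the units of the state.
- bot.get_obs(): the state, without advancing time (a new reading comes with each control period).
- bot.camera(name): name is "side" or "top" or "wrist"; returns (picture, depth): 384x512x3 uint8, red, green, blue; 384x512 float32, m along the optical axis (not along the pixel's ray), 0 where there is no reading.
- bot.camera_info(name): a dict with "camera_matrix" (3x3 intrinsics, pixels), "D" ([k1, k2, p1, p2, k3] as OpenCV has them; the pictures are not rectified), "R" (3x3) and "t" (3): a world point X has camera coordinates R X + t; the wrist camera has in their place "mount" (4x4, takes a point from camera to tool coordinates, whose origin is the TCP and whose axes are the tool frame's). Camera axes: x right, y down, z forward; pixel columns grow to the right and rows downward; lengths in m; the calibration is good to about 2 mm. A picture is of the moment at which its call begins: read the wrist's pose just before it. camera_info takes no time and is no camera call.
- bot.job_done(): hands the job in, once; it reports no verdict.
The state is a dict: "clock": time; "joint_pos": joint angles; "joint_vel": joint speeds; "tau": joint torques, N m; "eef_pos": TCP position; "tool_rot": TCP orientation; "ft_force": force on the tool from outside, world axes, zero at the start; "ft_torque": the same for the moment, N m; "grip_width": finger opening in m.
Only numpy, scipy, OpenCV 4.12 (cv2) and the standard library are available. Lean on these libraries where they do the work, as an engineer would, in place of code of your own. Each camera call takes 0.05 s, during which the arm holds its last target.

## Working session

There is one attempt and no reset: what is moved stays moved. The work goes in short steps, Python scripts to look and compute and a tool call to move; the robot and the scene stay as the last step left them, time stands still between calls to the robot, and variables do not carry over. Pictures are saved under pics/ and viewed, and the job is handed in when it is done.

Besides the shell and the picture viewer there is one more tool, called as name(argument=value, ...), one argument or row to a line, values as JSON. step_arm: Moves the arm, as the interface text tells. Its arguments: {"type":"object","properties":{"series":{"type":"array","items":{"type":"object","properties":{"x":{"type":"number"},"y":{"type":"number"},"z":{"type":"number"},"twist":{"type":"number"},"jaw":{"type":"number"}}}}},"required":["series"]}

```bash
mkdir -p pics; ls
python3 - <<'E'
from workcell import bot
import cv2,numpy as np,pickle
print(bot.get_obs())
for n in ("top","side"):
    im,d=bot.camera(n); inf=bot.camera_info(n)
    pickle.dump((im,d,inf),open(f'{n}0.pkl','wb'))
    cv2.imwrite(f'pics/{n}0.png',cv2.resize(im[:,:,::-1],(800,600),interpolation=cv2.INTER_CUBIC)); print(n,inf)
E
```

```text
pics
{'clock': 0.0, 'joint_pos': array([-1.13799047e+00,  2.41423930e-01,  3.71700274e-03,  1.33517705e+00,
        9.07385630e-06,  1.57078561e+00]), 'joint_vel': array([ 0.00057093, -0.00171313,  0.00156103, -0.00162818,  0.00038093,
        0.0005051 ]), 'tau': array([ 1.42580244e-03, -3.72320223e+01,  2.52407008e+01,  1.72856235e-02,
        1.71381653e-04,  3.21037639e-06]), 'eef_pos': array([ 0.2094494 , -0.45332609,  0.23040472]), 'tool_rot': array([ 0.38137612,  0.59631877, -0.38057536,  0.59507863]), 'ft_force': array([ 0.37899806, -0.77222019,  0.3127087 ]), 'ft_torque': array([-0.03583043, -0.04183022, -0.0254539 ]), 'grip_width': 0.08542544194631264}
top {'camera_matrix': array([[378.64701766,   0.        , 254.58982827],
       [  0.        , 378.64701766, 190.48878204],
       [  0.        ,   0.        ,   1.        ]]), 'D': array([-0.03889914,  0.        ,  0.        ,  0.        ,  0.        ]), 'R': array([[-0.11028378, -0.99389818, -0.0019736 ],
       [-0.97217779,  0.10828612, -0.20771246],
       [ 0.20665875, -0.02098863, -0.97818794]]), 't': array([0.05149784, 0.49892695, 1.26583101])}
side {'camera_matrix': array([[363.62501964,   0.        , 255.85489858],
       [  0.        , 363.62501964, 186.38340407],
       [  0.        ,   0.        ,   1.        ]]), 'D': array([-0.11406243,  0.        ,  0.        ,  0.        ,  0.        ]), 'R': array([[-0.89771212, -0.44025487,  0.01698837],
       [-0.25987556,  0.49798062, -0.82733306],
       [ 0.35577753, -0.74712178, -0.56145471]]), 't': array([0.4510334 , 0.16718352, 0.81531855])}
```

View pics/top0.png

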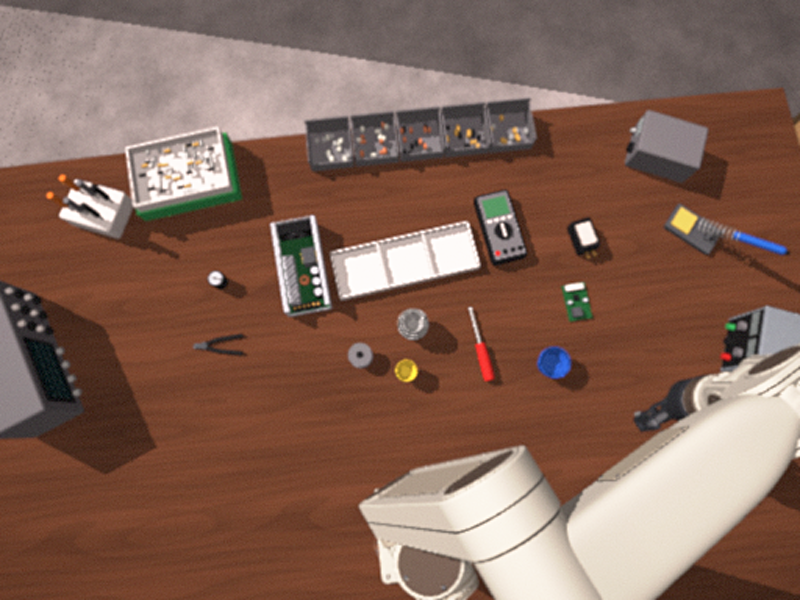

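View pics/side0.png

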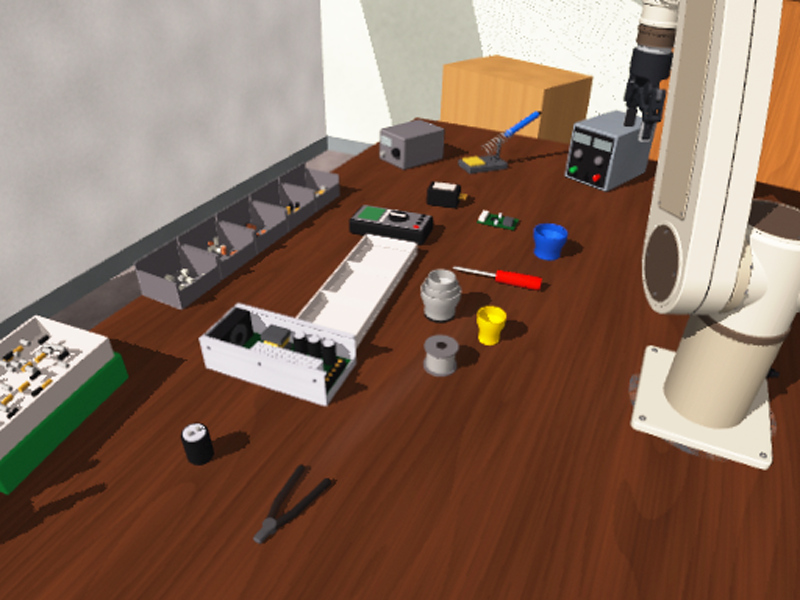

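The top view shows the nest at about (412,323), tray (405,262), PSU at its left (+y) end, yellow cup (405,370), reel (360,355) and driver (480,345). The side view agrees. Next I measure them.

```bash
cat > h.py <<'E'
import numpy as np,cv2,pickle
def ray(inf,px):
    p=cv2.undistortPoints(np.array(px,float).reshape(-1,1,2),inf['camera_matrix'],inf['D']).reshape(-1,2)
    d=np.c_[p,np.ones(len(p))]
    R=inf['R'];return -R.T@inf['t'], d@R
def plane(inf,px,z):
    o,d=ray(inf,px); s=(z-o[2])/d[:,2]; return o+d*s[:,None]
def cloud(inf,dep):
    v,u=np.mgrid[:384,:512]; o,d=ray(inf,np.c_[u.ravel(),v.ravel()]); return (o+d*dep.ravel()[:,None]).reshape(384,512,3)
def proj(inf,X):
    return cv2.projectPoints(np.array(X,float).reshape(-1,1,3),cv2.Rodrigues(inf['R'])[0],inf['t'],inf['camera_matrix'],inf['D'])[0].reshape(-1,2)
E
python3 - <<'E'
from h import *
for n in ('top','side'):
    im,d,inf=pickle.load(open(n+'0.pkl','rb'))
    hsv=cv2.cvtColor(im,cv2.COLOR_RGB2HSV); C=cloud(inf,d)
    # tray: white, low z
    m=((hsv[...,1]<60)&(hsv[...,2]>130)&(C[...,2]>-.01)&(C[...,2]<.035)&(d>0)).astype(np.uint8)
    cs,_=cv2.findContours(m,0,2); c=max(cs,key=cv2.contourArea)
    mm=np.zeros_like(m);cv2.drawContours(mm,[c],-1,1,-1)
    P=C[(mm>0)&(d>0)]; 
    r=cv2.minAreaRect((P[P[:,2]>.015,:2]*1000).astype(np.float32)); print(n,'tray',r, np.percentile(P[:,2],[5,50,95]))
    r=cv2.minAreaRect(plane(inf,c.reshape(-1,2),.026)[:,:2].astype(np.float32)*1000); print(' contour@26mm',r)
    for name,lo,hi in(('yellow',(22,150,90),(35,255,255)),('blue',(105,150,60),(130,255,255)),('red',(0,200,120),(4,255,255))):
        mk=cv2.inRange(hsv,lo,hi);k,l,s,ce=cv2.connectedComponentsWithStats(mk)
        for i in range(1,k):
            if s[i,4]>60:
                Q=C[(l==i)&(d>0)]; print(' ',name,s[i],np.median(Q,0).round(3),Q.min(0).round(3),Q.max(0).round(3))
    # high points around nest
    px={'top':(264,207),'side':(282,187)}[n]
    w=C[px[1]-30:px[1]+30,px[0]-30:px[0]+30].reshape(-1,3)
    for a,b in((.071,.085),(.058,.071),(.045,.058),(.02,.045)):
        q=w[(w[:,2]>a)&(w[:,2]<b)]
        if len(q): print('  z',a,b,len(q),q.min(0).round(3),q.max(0).round(3),((q.min(0)+q.max(0))/2).round(3))
    crop=im[px[1]-40:px[1]+60,px[0]-60:px[0]+70]
    cv2.imwrite(f'pics/{n}_crop.png',cv2.resize(crop[:,:,::-1],None,fx=6,fy=6,interpolation=cv2.INTER_CUBIC))
E
```

```text
top tray ((597.6085205078125, -29.692596435546875), (113.81627655029297, 330.40057373046875), 7.020474433898926) [0.00025552 0.00556201 0.02625491]
 contour@26mm ((597.072265625, -30.585205078125), (118.2306900024414, 332.6310729980469), 6.816025257110596)
  yellow [253 231  14  13 132] [ 0.342 -0.003  0.027] [ 0.318 -0.025  0.002] [0.362 0.019 0.056]
  blue [473 150  30  12 137] [ 0.519 -0.804  0.122] [ 0.491 -0.93  -0.002] [ 0.56  -0.772  0.146]
  blue [344 222  21  20 311] [ 0.323 -0.335  0.026] [ 0.289 -0.361 -0.   ] [ 0.354 -0.293  0.061]
  red [304 219  12  25 143] [ 0.342 -0.18   0.024] [ 0.301 -0.194  0.015] [ 0.385 -0.166  0.032]
  z 0.071 0.085 31 [ 0.418 -0.05   0.071] [ 0.464 -0.003  0.083] [ 0.441 -0.027  0.077]
  z 0.058 0.071 80 [ 0.407 -0.061  0.058] [ 0.469 -0.     0.071] [ 0.438 -0.031  0.064]
  z 0.045 0.058 132 [ 0.34  -0.061  0.045] [0.473 0.019 0.058] [ 0.406 -0.021  0.052]
  z 0.02 0.045 222 [ 0.342 -0.086  0.02 ] [0.56  0.082 0.045] [ 0.451 -0.002  0.033]
side tray ((8.1160888671875, 36.366214752197266), (54.672279357910156, 121.6421890258789), 77.592056274414
[... 188 characters left out ...]
[0.34  0.008 0.035] [ 0.318 -0.097 -0.002] [0.383 0.022 0.051]
  blue [324  72  21  15  70] [ 0.522 -0.799  0.116] [ 0.491 -0.835  0.087] [ 0.554 -0.762  0.143]
  blue [342 143  21  24 404] [ 0.322 -0.309  0.037] [ 0.29  -0.393 -0.001] [ 0.359 -0.29   0.056]
  red [317 173  30  12 239] [ 0.341 -0.173  0.019] [ 0.3   -0.225 -0.   ] [ 0.395 -0.162  0.027]
  z 0.071 0.085 83 [ 0.418 -0.052  0.071] [ 0.464 -0.004  0.08 ] [ 0.441 -0.028  0.075]
  z 0.058 0.071 189 [ 0.413 -0.051  0.058] [0.469 0.003 0.071] [ 0.441 -0.024  0.064]
  z 0.045 0.058 193 [ 0.342 -0.052  0.045] [0.475 0.022 0.058] [ 0.409 -0.015  0.051]
  z 0.02 0.045 295 [ 0.34  -0.196  0.02 ] [0.566 0.088 0.045] [ 0.453 -0.054  0.033]
```

View pics/top_crop.png

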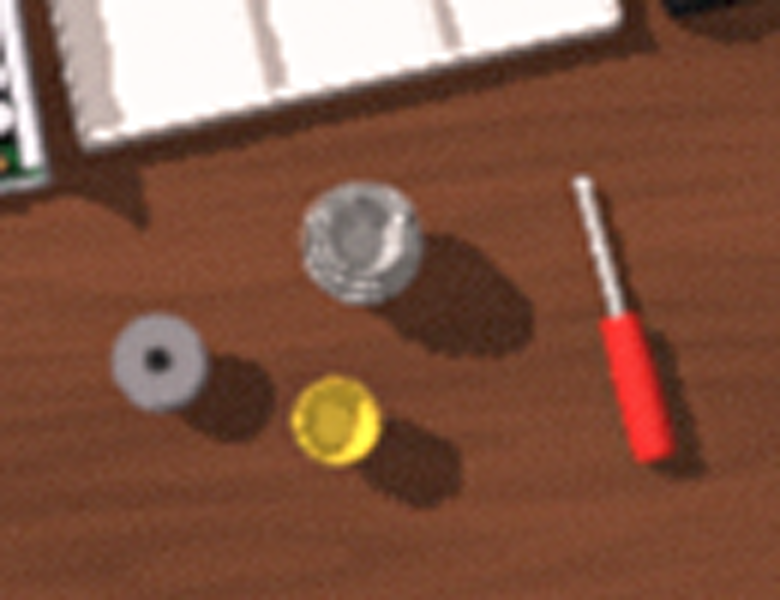

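View pics/side_crop.png

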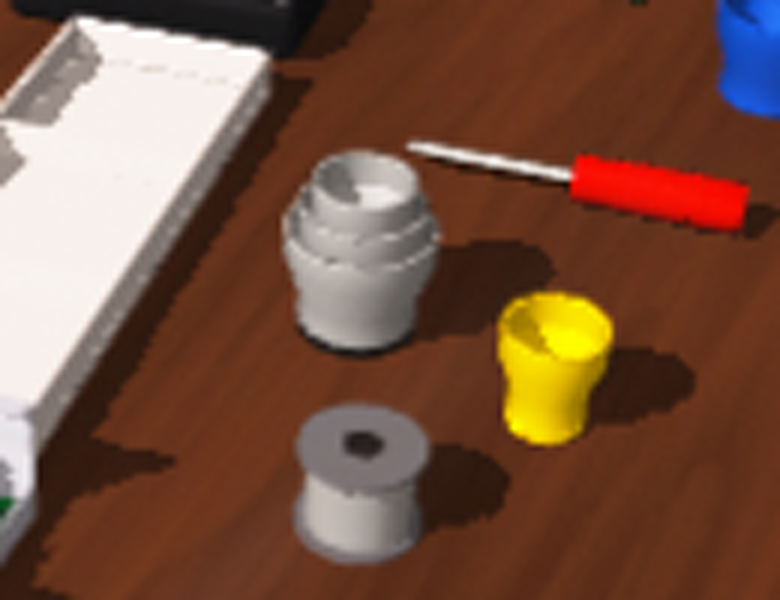

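Run:
```python
from h import *
from workcell import bot
from scipy.spatial.transform import Rotation as Ro
o=bot.get_obs();M=Ro.from_quat(o['tool_rot']).as_matrix();print(M.round(3))
z=M[:,2];print('jaw heading deg',np.degrees(np.arctan2(z[1],z[0])))
print(bot.camera_info('wrist'))
```

```text
[[-0.001  0.908  0.419]
 [ 0.002  0.419 -0.908]
 [-1.     0.    -0.002]]
jaw heading deg -65.20337865119882
{'camera_matrix': array([[305.00965463,   0.        , 255.13896978],
       [  0.        , 305.00965463, 194.72239616],
       [  0.        ,   0.        ,   1.        ]]), 'D': array([-0.03604344,  0.        ,  0.        ,  0.        ,  0.        ]), 'mount': array([[-3.33901646e-04, -2.63069026e-01,  9.64776957e-01,
        -1.42457812e-01],
       [-3.32740054e-04, -9.64776928e-01, -2.63069133e-01,
         6.57884290e-02],
       [ 9.99999889e-01, -4.08859153e-04,  2.34607003e-04,
         4.36972890e-05],
       [ 0.00000000e+00,  0.00000000e+00,  0.00000000e+00,
         1.00000000e+00]])}
```

step_arm(
  series=[
    {"x":23.2,"y":42.6,"z":-3,"twist":72.2,"jaw":5.6},
    {"x":23.2,"y":42.6,"z":-3,"twist":72.2,"jaw":5.6},
    {"x":23.2,"y":42.6,"z":-3,"twist":72.2,"jaw":5.6},
    {"x":23.2,"y":42.6,"z":-3,"twist":72.2,"jaw":5.6},
    {"x":23.2,"y":42.6,"z":-3,"twist":72.2,"jaw":5.6},
    {"x":23.2,"y":42.6,"z":-3,"twist":72.2,"jaw":5.6},
    {"x":23.2,"y":42.6,"z":-3,"twist":72.2,"jaw":5.6},
    {"x":23.2,"y":42.6,"z":-3,"twist":72.2,"jaw":5.6},
    {"x":23.2,"y":42.6,"z":-3,"twist":72.2,"jaw":5.6},
    {"x":23.2,"y":42.6,"z":-3,"twist":72.2,"jaw":5.6},
  ],
)

```text
clock: 0.93
eef_pos: [0.4084, -0.0865, 0.2047]
tool_rot: [-0.042, 0.707, 0.042, 0.705]
ft_force: [0.4, -1.0, -0.1]
grip_width: 0.056
```

step_arm(
  series=[
    {"x":3.26,"y":5.9,"z":-4.5},
    {"x":3.26,"y":5.9,"z":-4.5},
    {"x":3.26,"y":5.9,"z":-4.5},
    {"x":3.26,"y":5.9,"z":-4.5},
  ],
)

```text
$.series[0]: bad value
```

```bash
cat >> h.py <<'E'
from scipy.spatial.transform import Rotation as Ro
def snap(bot,n,tag,crop=None,f=1.5):
    o=bot.get_obs(); inf=bot.camera_info(n); im,d=bot.camera(n)
    if n=='wrist':
        M=Ro.from_quat(o['tool_rot']).as_matrix(); m=inf['mount']
        Rc=M@m[:3,:3]; tc=o['eef_pos']+M@m[:3,3]; inf['R']=Rc.T; inf['t']=-Rc.T@tc
    g=im[:,:,::-1]
    if crop: g=g[crop[1]:crop[3],crop[0]:crop[2]]
    cv2.imwrite(f'pics/{tag}.png',cv2.resize(g,None,fx=f,fy=f,interpolation=cv2.INTER_CUBIC))
    pickle.dump((im,d,inf,o),open(tag+'.pkl','wb'))
    return im,d,inf,o
E
python3 - <<'E'
from h import *
from workcell import bot
for n,t in(('wrist','w1'),('side','s1')):
    im,d,inf,o=snap(bot,n,t,None if n=='wrist' else (220,80,380,230),1.5 if n=='wrist' else 4)
    C=cloud(inf,d); P=C[d>0]
    for a,b in((.072,.084),(.06,.071)):
        q=P[(P[:,2]>a)&(P[:,2]<b)&(abs(P[:,0]-.441)<.04)&(abs(P[:,1]+.028)<.04)]
        print(n,a,len(q),q.min(0).round(4),q.max(0).round(4),((q.min(0)+q.max(0))/2).round(4))
    # fingertip: lowest points >0.1
    q=P[(P[:,2]>.1)&(abs(P[:,0]-.441)<.07)&(abs(P[:,1]+.028)<.04)]
    if len(q): print('tip z',np.percentile(q[:,2],[0,1,5,20]))
print(o['eef_pos'],o['grip_width'])
E
```

```text
wrist 0.072 460 [ 0.4172 -0.0527  0.0721] [ 0.4619 -0.0078  0.0795] [ 0.4396 -0.0303  0.0758]
wrist 0.06 887 [ 0.4116 -0.0581  0.06  ] [ 0.468  -0.0023  0.071 ] [ 0.4398 -0.0302  0.0655]
tip z [0.25580244 0.25993606 0.27110802 0.27904553]
side 0.072 75 [ 0.4184 -0.0513  0.072 ] [ 0.4637 -0.0047  0.0784] [ 0.4411 -0.028   0.0752]
side 0.06 158 [ 0.4122 -0.0533  0.06  ] [0.4695 0.002  0.0709] [ 0.4409 -0.0256  0.0655]
tip z [0.21292    0.23311439 0.27342031 0.33375748]
[ 0.41181688 -0.07999098  0.20423034] 0.056106126837214214
```

View pics/w1.png

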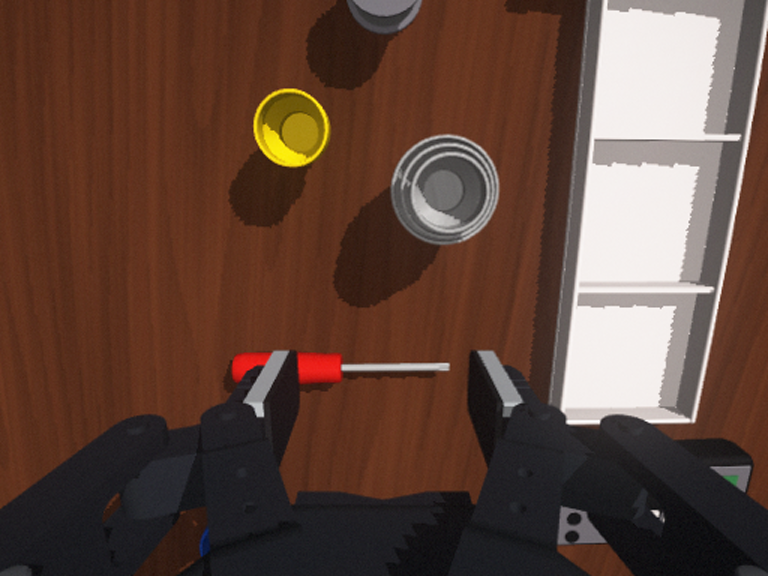

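View pics/s1.png

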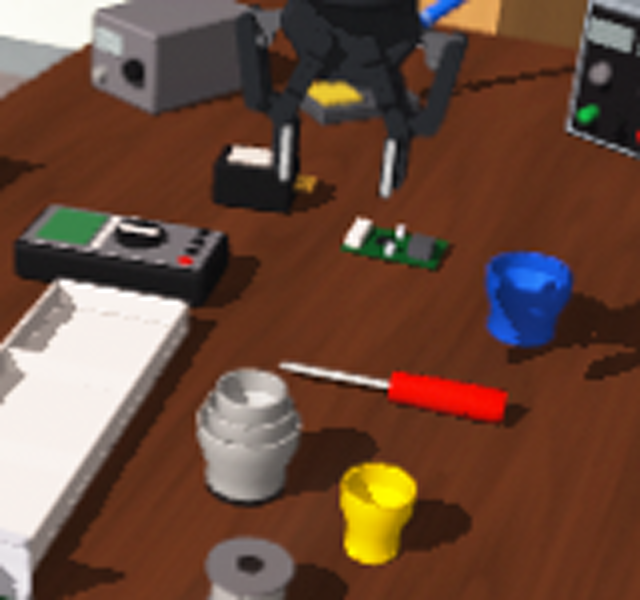

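The wrist view shows the nest at (445,190), open fingers, and nothing disturbed. The three views agree on (0.440,-0.029) to within 2 mm.

step_arm(
  series=[
    {"x":2.84,"y":5.12,"z":-5.4,"twist":0,"jaw":5.6},
    {"x":2.84,"y":5.12,"z":-7.4,"twist":0,"jaw":5.6},
    {"x":2.84,"y":5.12,"z":-7.4,"twist":0,"jaw":5.6},
    {"x":2.84,"y":5.12,"z":-7.4,"twist":0,"jaw":5.6},
  ],
)

```text
clock: 1.37
eef_pos: [0.4359, -0.0311, 0.1267]
tool_rot: [-0.043, 0.709, 0.045, 0.702]
ft_force: [-0.3, 1.0, 0.8]
grip_width: 0.0561
```

Run:
```python
from h import *
from workcell import bot
for n,t in(('wrist','w2'),('side','s2')):
    im,d,inf,o=snap(bot,n,t,None if n=='wrist' else (220,80,380,230),1.5 if n=='wrist' else 4)
    C=cloud(inf,d); P=C[d>0]
    for a,b in((.072,.084),(.06,.071)):
        q=P[(P[:,2]>a)&(P[:,2]<b)&(abs(P[:,0]-.441)<.04)&(abs(P[:,1]+.028)<.04)]
        print(n,a,len(q),q.min(0).round(4),q.max(0).round(4),((q.min(0)+q.max(0))/2).round(4))
    q=P[(P[:,2]>.1)&(abs(P[:,0]-.441)<.06)&(abs(P[:,1]+.028)<.03)]
    if len(q): print('tip z',np.percentile(q[:,2],[0,1,5,20]), q[np.argsort(q[:,2])[:8]].round(3))
print(o['eef_pos'],o['grip_width'],o['ft_force'])
```

```text
wrist 0.072 921 [ 0.4172 -0.0528  0.072 ] [ 0.4628 -0.0068  0.0797] [ 0.44   -0.0298  0.0759]
wrist 0.06 1432 [ 0.4116 -0.0586  0.06  ] [ 0.4686 -0.0013  0.071 ] [ 0.4401 -0.03    0.0655]
tip z [0.13044396 0.13888163 0.15553772 0.18433666] [[ 0.408 -0.037  0.13 ]
 [ 0.463 -0.031  0.13 ]
 [ 0.463 -0.03   0.131]
 [ 0.463 -0.03   0.131]
 [ 0.463 -0.029  0.131]
 [ 0.463 -0.023  0.131]
 [ 0.462 -0.021  0.131]
 [ 0.463 -0.032  0.131]]
side 0.072 80 [ 0.4179 -0.0523  0.0722] [ 0.4635 -0.0045  0.079 ] [ 0.4407 -0.0284  0.0756]
side 0.06 159 [ 0.4127 -0.053   0.06  ] [0.4697 0.001  0.0709] [ 0.4412 -0.026   0.0655]
tip z [0.13247619 0.14479445 0.17531881 0.22501134] [[ 0.465 -0.023  0.132]
 [ 0.466 -0.031  0.134]
 [ 0.403 -0.03   0.134]
 [ 0.468 -0.017  0.135]
 [ 0.465 -0.018  0.135]
 [ 0.406 -0.025  0.136]
 [ 0.469 -0.014  0.136]
 [ 0.465 -0.022  0.136]]
[ 0.43669404 -0.03214088  0.12859829] 0.05595995806983867 [-0.05244966 -0.64544247  0.62071124]
```

View pics/w2.png

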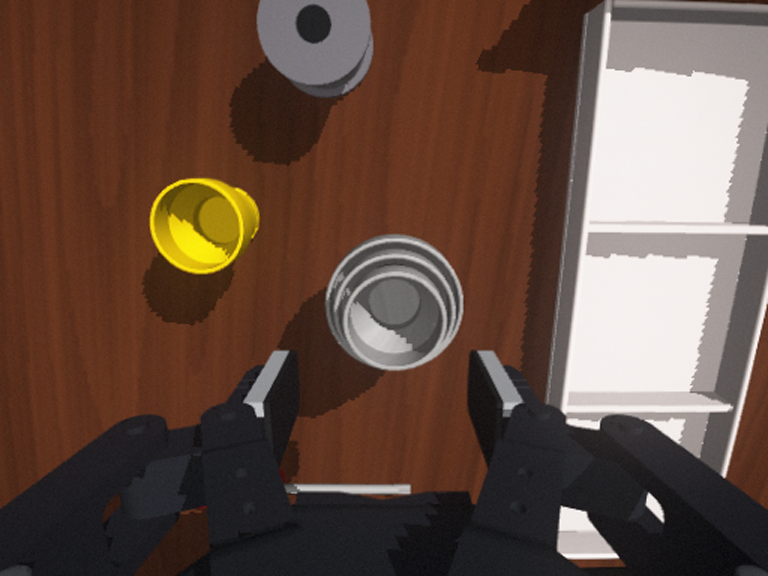

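View pics/s2.png

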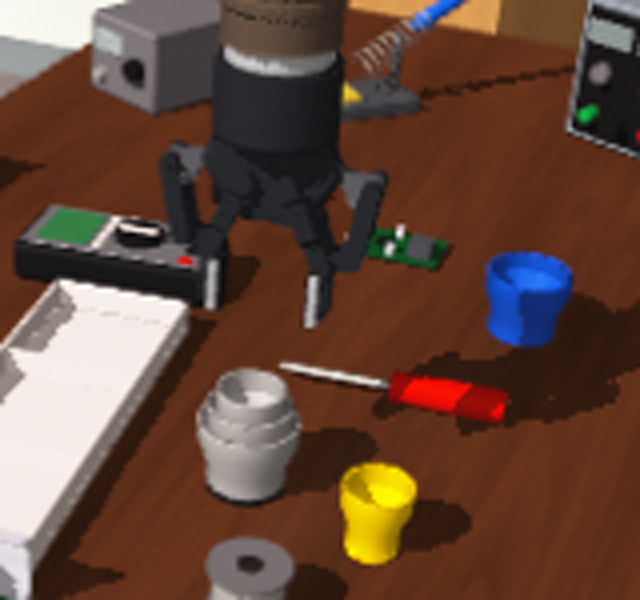

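step_arm(
  series=[
    {"x":0.36,"y":0.26,"z":-1,"twist":0,"jaw":5.6},
    {"x":0.36,"y":0.26,"z":-2,"twist":0,"jaw":5.6},
    {"x":0.36,"y":0.26,"z":-3,"twist":0,"jaw":5.6},
    {"x":0.36,"y":0.26,"z":-4,"twist":0,"jaw":5.6},
    {"x":0.36,"y":0.26,"z":-5,"twist":0,"jaw":5.6},
    {"x":0.36,"y":0.26,"z":-5.4,"twist":0,"jaw":5.6},
    {"x":0.36,"y":0.26,"z":-5.7,"twist":0,"jaw":5.6},
    {"x":0.36,"y":0.26,"z":-5.7,"twist":0,"jaw":5.6},
  ],
)

```text
clock: 2.13
eef_pos: [0.4414, -0.0308, 0.0731]
tool_rot: [-0.043, 0.707, 0.044, 0.705]
ft_force: [-0.2, 0.5, 0.1]
grip_width: 0.056
```

Run:
```python
from h import *
from workcell import bot
for n,t in(('side','s3'),):
    im,d,inf,o=snap(bot,n,t,None if n=='wrist' else (250,130,330,210),1.5 if n=='wrist' else 7)
print(o['eef_pos'],o['grip_width'],o['ft_force'])
```

```text
[ 0.44143871 -0.03076498  0.07314034] 0.05602135942377822 [-0.19823999  0.47231842  0.11096972]
```

View pics/s3.png

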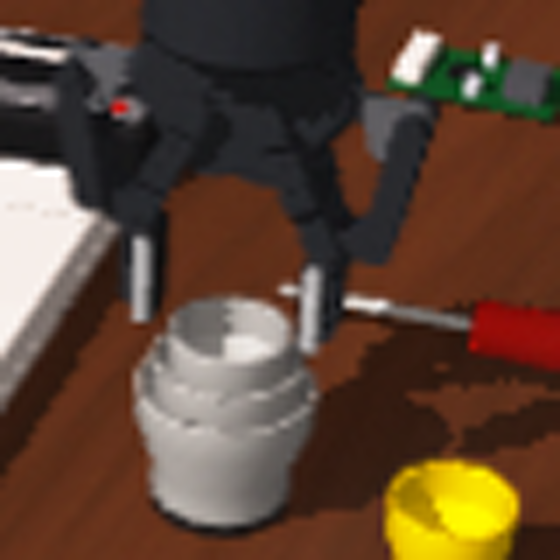

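step_arm(
  series=[
    {"x":-0.1,"y":0.1,"z":-0.3,"twist":0,"jaw":5.6},
    {"x":-0.1,"y":0.1,"z":-0.4,"twist":0,"jaw":5.2},
    {"x":-0.1,"y":0.1,"z":-0.4,"twist":0,"jaw":4.9},
    {"x":-0.1,"y":0.1,"z":-0.4,"twist":0,"jaw":4.7},
    {"x":-0.1,"y":0.1,"z":-0.4,"twist":0,"jaw":4.7},
  ],
)

```text
clock: 2.6
eef_pos: [0.4405, -0.0296, 0.0696]
tool_rot: [-0.043, 0.707, 0.044, 0.705]
ft_force: [-0.3, -0.8, 1.6]
grip_width: 0.047
```

Run:
```python
from h import *
from workcell import bot
for n,t in(('side','s4'),):
    im,d,inf,o=snap(bot,n,t,None if n=='wrist' else (250,130,330,210),1.5 if n=='wrist' else 7)
print(o['eef_pos'],o['grip_width'],o['ft_force'])
```

```text
[ 0.4405162  -0.02964183  0.06962014] 0.046991949455832495 [-0.32546581 -0.83624122  1.60638689]
```

View pics/s4.png

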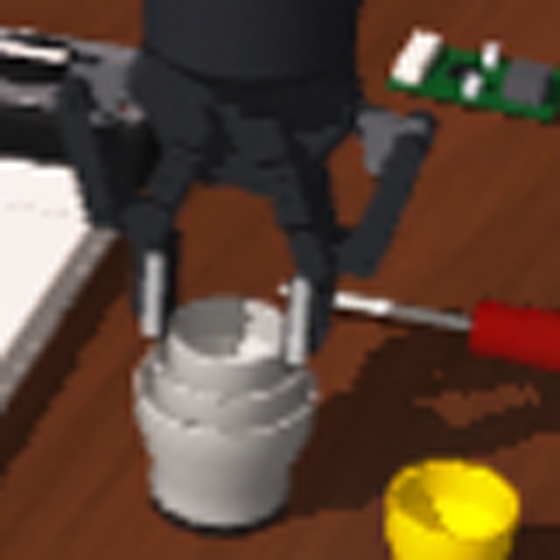

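step_arm(
  series=[
    {"x":0,"y":0,"z":0,"twist":0,"jaw":4.4},
    {"x":0,"y":0,"z":0,"twist":0,"jaw":4},
    {"x":0,"y":0,"z":0,"twist":0,"jaw":4},
    {"x":0,"y":0,"z":0,"twist":0,"jaw":4},
  ],
)

```text
clock: 2.98
eef_pos: [0.4405, -0.0296, 0.0703]
tool_rot: [-0.043, 0.707, 0.044, 0.705]
ft_force: [-2.4, -1.0, 6.7]
grip_width: 0.0432
```

step_arm(
  series=[
    {"x":0,"y":0,"z":0.1,"twist":0,"jaw":4},
    {"x":0,"y":0,"z":0.2,"twist":0,"jaw":4},
    {"x":0,"y":0,"z":0.3,"twist":0,"jaw":4},
    {"x":0,"y":0,"z":0.4,"twist":0,"jaw":4},
    {"x":0,"y":0,"z":0.5,"twist":0,"jaw":4},
    {"x":0,"y":0,"z":0.6,"twist":0,"jaw":4},
    {"x":0,"y":0,"z":0.7,"twist":0,"jaw":4},
    {"x":0,"y":0,"z":0.8,"twist":0,"jaw":4},
    {"x":0,"y":0,"z":0.9,"twist":0,"jaw":4},
    {"x":0,"y":0,"z":1.0,"twist":0,"jaw":4},
  ],
)

```text
clock: 3.82
eef_pos: [0.441, -0.0297, 0.0809]
tool_rot: [-0.043, 0.706, 0.044, 0.705]
ft_force: [0.2, 0.4, -1.2]
grip_width: 0.0432
```

Run:
```python
from h import *
from workcell import bot
for n,t in(('side','s5'),):
    im,d,inf,o=snap(bot,n,t,None if n=='wrist' else (250,130,330,210),1.5 if n=='wrist' else 7)
print(o['eef_pos'],o['grip_width'],o['ft_force'])
```

```text
[ 0.44095691 -0.02971991  0.08085429] 0.04324532636022425 [ 0.19149291  0.44552569 -1.17498416]
```

View pics/s5.png

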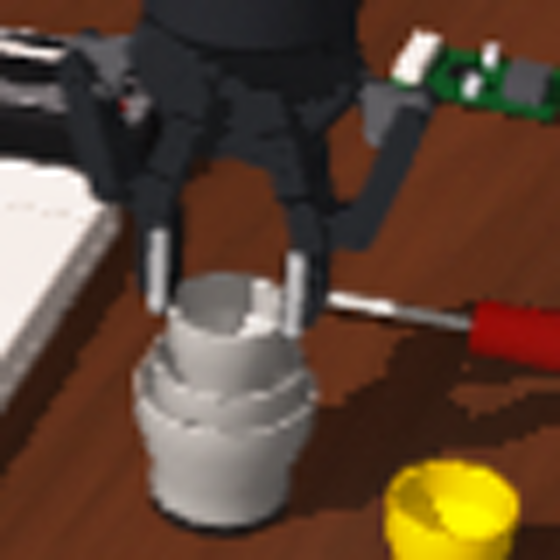

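The small cup came up 10 mm and the medium stayed in the large (force −1.2 N, about its weight). Now lift clear and carry it to the +y bay.

step_arm(
  series=[
    {"x":0,"y":0,"z":0.8,"twist":0,"jaw":4},
    {"x":0,"y":0,"z":1.8,"twist":0,"jaw":4},
    {"x":0,"y":0,"z":2.8,"twist":0,"jaw":4},
    {"x":0,"y":0,"z":4,"twist":0,"jaw":4},
    {"x":0,"y":0,"z":5,"twist":0,"jaw":4},
    {"x":1.5,"y":1.2,"z":6,"twist":0,"jaw":4},
    {"x":3.5,"y":2.7,"z":6,"twist":0,"jaw":4},
    {"x":5.5,"y":4.2,"z":6,"twist":0,"jaw":4},
    {"x":7.5,"y":5.7,"z":6,"twist":0,"jaw":4},
    {"x":9.5,"y":7.2,"z":6,"twist":0,"jaw":4},
  ],
)

```text
clock: 4.7
eef_pos: [0.5371, 0.043, 0.142]
tool_rot: [-0.043, 0.706, 0.044, 0.706]
ft_force: [-0.4, -0.4, -0.4]
grip_width: 0.0433
```

Run:
```python
from h import *
from workcell import bot
im,d,inf,o=snap(bot,'top','t6',(180,110,360,250),4)
print(o['eef_pos'],o['grip_width'],o['ft_force'])
im,d,inf,o=snap(bot,'wrist','w6')
C=cloud(inf,d)
hsv=cv2.cvtColor(im,cv2.COLOR_RGB2HSV)
```

```text
[0.53707107 0.04300214 0.14195611] 0.043293623346180296 [-0.39573265 -0.39653356 -0.42134346]
```

View pics/t6.png

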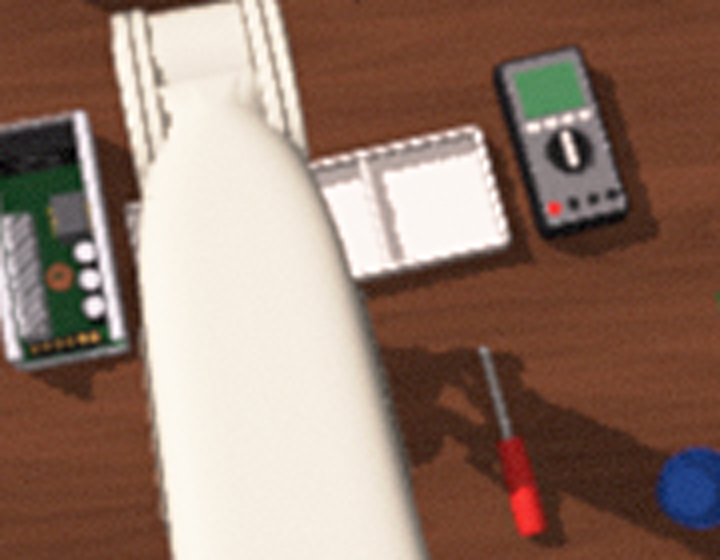

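View pics/w6.png

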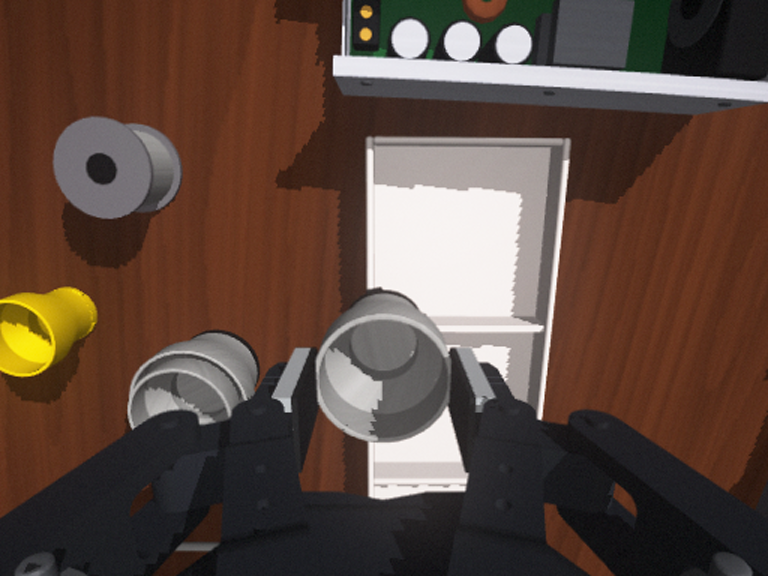

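The wrist view shows the small cup held level with the PSU end bay ahead: end-wall corners (370,138) and (570,140), divider at y≈322. Cross-checking the bay centre.

Run:
```python
from h import *
im,d,inf,o=pickle.load(open('w6.pkl','rb'))
print(plane(inf,np.array([(370,138),(570,140),(372,322),(543,328)])/1.5,.026).round(4))
for cx,cy in((.5975,-.03),):
    a=np.radians(7);R=np.array([[np.cos(a),-np.sin(a)],[np.sin(a),np.cos(a)]])
    print((R@np.array([[-.056,.165],[.056,.165],[-.054,.0543],[.054,.0543]]).T).T+[cx,cy])
    for s in(1,0,-1): print(R@[0,s*.1087]+[cx,cy])
```

```text
[[0.5243 0.1264 0.026 ]
 [0.6321 0.1394 0.026 ]
 [0.5377 0.0228 0.026 ]
 [0.6403 0.0316 0.026 ]]
[[0.52180897 0.12694543]
 [0.63297414 0.1405948 ]
 [0.537285   0.01731431]
 [0.64447999 0.0304762 ]]
[0.5842528  0.07788977]
[ 0.5975 -0.03  ]
[ 0.6107472  -0.13788977]
```

step_arm(
  series=[
    {"x":2.4,"y":1.8,"z":0,"twist":0,"jaw":4},
    {"x":4.7,"y":3.5,"z":-1,"twist":0,"jaw":4},
    {"x":4.7,"y":3.5,"z":-3,"twist":0,"jaw":4},
    {"x":4.7,"y":3.5,"z":-5,"twist":0,"jaw":4},
    {"x":4.7,"y":3.5,"z":-6.8,"twist":0,"jaw":4},
    {"x":4.7,"y":3.5,"z":-8,"twist":0,"jaw":4},
    {"x":4.7,"y":3.5,"z":-8.8,"twist":0,"jaw":4},
    {"x":4.7,"y":3.5,"z":-9.0,"twist":0,"jaw":4},
    {"x":4.7,"y":3.5,"z":-9.0,"twist":0,"jaw":4},
  ],
)

```text
clock: 5.55
eef_pos: [0.5859, 0.0791, 0.0516]
tool_rot: [-0.044, 0.705, 0.045, 0.706]
ft_force: [-0.4, 0.5, -1.4]
grip_width: 0.0431
```

step_arm(
  series=[
    {"x":-0.1,"y":0,"z":-0.15,"twist":0,"jaw":4},
    {"x":-0.1,"y":0,"z":-0.3,"twist":0,"jaw":4},
    {"x":-0.1,"y":0,"z":-0.42,"twist":0,"jaw":4},
    {"x":-0.1,"y":0,"z":-0.45,"twist":0,"jaw":4},
  ],
)

```text
clock: 5.88
eef_pos: [0.5851, 0.0791, 0.0476]
tool_rot: [-0.044, 0.705, 0.045, 0.706]
ft_force: [0.0, 0.3, -0.8]
grip_width: 0.0432
```

step_arm(
  series=[
    {"x":0,"y":0,"z":-0.07,"twist":0,"jaw":4},
    {"x":0,"y":0,"z":-0.14,"twist":0,"jaw":4},
    {"x":0,"y":0,"z":-0.2,"twist":0,"jaw":4},
  ],
)

```text
clock: 6.13
eef_pos: [0.5855, 0.0791, 0.0465]
tool_rot: [-0.044, 0.705, 0.045, 0.707]
ft_force: [-0.5, -1.1, 6.6]
grip_width: 0.0432
```

step_arm(
  series=[
    {"x":0,"y":0,"z":0.05,"twist":0,"jaw":4.6},
    {"x":0,"y":0,"z":0.05,"twist":0,"jaw":5.2},
    {"x":0,"y":0,"z":0.05,"twist":0,"jaw":5.8},
    {"x":0,"y":0,"z":0.05,"twist":0,"jaw":5.8},
    {"x":0,"y":0,"z":1,"twist":0,"jaw":5.8},
    {"x":0,"y":0,"z":3,"twist":0,"jaw":5.8},
    {"x":0,"y":0,"z":6,"twist":0,"jaw":5.8},
    {"x":0,"y":0,"z":9,"twist":0,"jaw":6.6},
    {"x":-3.5,"y":-2.6,"z":9,"twist":0,"jaw":6.6},
    {"x":-7,"y":-5.2,"z":9,"twist":0,"jaw":6.6},
  ],
)

```text
clock: 6.97
eef_pos: [0.5223, 0.03, 0.1401]
tool_rot: [-0.045, 0.701, 0.046, 0.71]
ft_force: [-1.2, -0.1, -1.0]
grip_width: 0.066
```

Run:
```python
from h import *
from workcell import bot
im,d,inf,o=snap(bot,'wrist','w7')
C=cloud(inf,d);P=C[d>0]
print(o['eef_pos'],o['grip_width'],o['ft_force'])
q=P[(P[:,2]>.048)&(P[:,2]<.06)&(abs(P[:,0]-.585)<.035)&(abs(P[:,1]-.079)<.035)];print('small',len(q),(q.min(0)),q.max(0))
q=P[(P[:,2]>.06)&(P[:,2]<.071)&(abs(P[:,0]-.441)<.04)&(abs(P[:,1]+.028)<.04)];print('med',len(q),(q.min(0)),q.max(0),(q.min(0)+q.max(0))/2)
```

```text
[0.52232382 0.03000438 0.14009453] 0.06600271101350408 [-1.23339732 -0.11767781 -1.00551791]
small 737 [0.56181023 0.05588066 0.0480036 ] [0.60840481 0.10131286 0.05615657]
med 509 [ 0.41096395 -0.04938208  0.06001777] [ 0.45807108 -0.00115199  0.06771209] [ 0.43451751 -0.02526703  0.06386493]
```

View pics/w7.png

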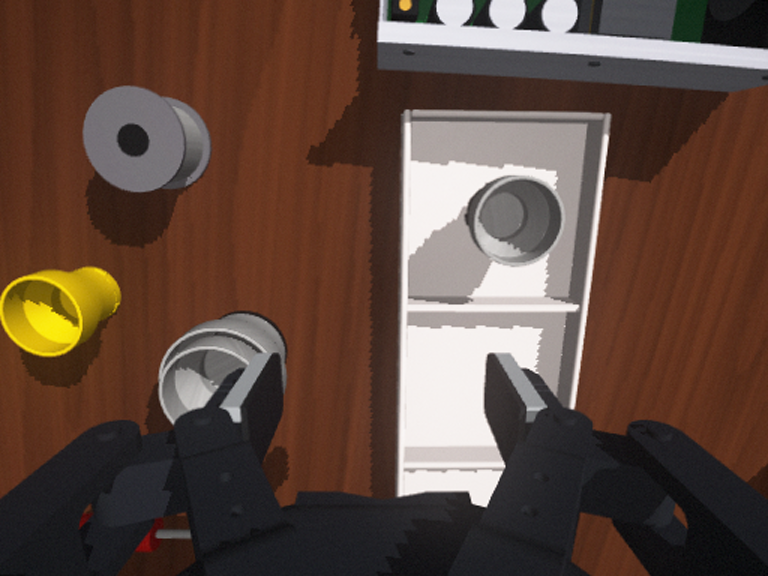

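The small cup stands upright in the PSU bay at about (515,220). Back over the nest.

step_arm(
  series=[
    {"x":-3,"y":-2.2,"z":0,"twist":0,"jaw":6.6},
    {"x":-6,"y":-4.4,"z":0,"twist":0,"jaw":6.6},
    {"x":-8.1,"y":-5.95,"z":-1,"twist":0,"jaw":6.6},
    {"x":-8.1,"y":-5.95,"z":-3,"twist":0,"jaw":6.6},
    {"x":-8.1,"y":-5.95,"z":-3,"twist":0,"jaw":6.6},
    {"x":-8.1,"y":-5.95,"z":-3,"twist":0,"jaw":6.6},
  ],
)

```text
clock: 7.52
eef_pos: [0.4268, -0.0344, 0.1057]
tool_rot: [-0.044, 0.709, 0.043, 0.703]
ft_force: [0.1, 0.3, -0.4]
grip_width: 0.0665
```

Run:
```python
from h import *
from workcell import bot
for n in('side','wrist'):
    im,d,inf,o=snap(bot,n,n[0]+'8',(240,120,340,220) if n=='side' else None,6 if n=='side' else 1.5)
    C=cloud(inf,d);P=C[d>0]
    for a,b in((.06,.072),(.048,.058)):
        q=P[(P[:,2]>a)&(P[:,2]<b)&(abs(P[:,0]-.441)<.04)&(abs(P[:,1]+.028)<.04)];print(n,len(q),(q.min(0)),q.max(0),(q.min(0)+q.max(0))/2)
    q=P[(P[:,2]>.1)&(P[:,2]<.125)&(abs(P[:,0]-.441)<.06)&(abs(P[:,1]+.028)<.03)];print('tip',q[np.argsort(q[:,2])[:4]].round(3) if len(q) else 0)
print(o['eef_pos'],o['grip_width'],o['ft_force'])
```

```text
side 90 [ 0.41219234 -0.0576148   0.0601266 ] [0.46890065 0.00265042 0.06692012] [ 0.4405465  -0.02748219  0.06352336]
side 184 [ 0.4077655  -0.05835561  0.0480474 ] [0.47583307 0.00849967 0.05772898] [ 0.44179929 -0.02492797  0.05288819]
tip [[ 0.392 -0.029  0.114]
 [ 0.461 -0.036  0.115]
 [ 0.464 -0.017  0.115]
 [ 0.459 -0.025  0.115]]
wrist 1300 [ 0.41159349 -0.05879305  0.06001526] [ 0.46844135 -0.00138974  0.06787166] [ 0.44001742 -0.03009139  0.06394346]
wrist 1790 [ 0.40613945 -0.06233253  0.0480146 ] [0.47322192 0.00397073 0.05798991] [ 0.43968069 -0.0291809   0.05300225]
tip [[ 0.46  -0.032  0.112]
 [ 0.459 -0.024  0.112]
 [ 0.459 -0.025  0.113]
 [ 0.461 -0.035  0.113]]
[ 0.42795227 -0.03421548  0.10629909] 0.06622329684860985 [ 1.20882272 -0.63182607  0.3139534 ]
```

View pics/s8.png

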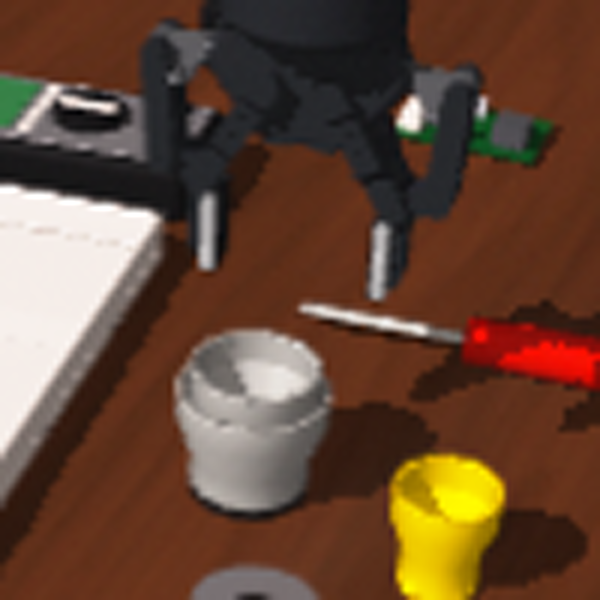

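step_arm(
  series=[
    {"x":1.23,"y":0.48,"z":0,"twist":0,"jaw":6.6},
    {"x":1.23,"y":0.48,"z":-0.5,"twist":0,"jaw":6.6},
    {"x":1.23,"y":0.48,"z":-1.5,"twist":0,"jaw":6.6},
    {"x":1.23,"y":0.48,"z":-2,"twist":0,"jaw":6.6},
    {"x":1.23,"y":0.48,"z":-2,"twist":0,"jaw":6.6},
  ],
)

```text
clock: 8.03
eef_pos: [0.4401, -0.0289, 0.0856]
tool_rot: [-0.045, 0.709, 0.043, 0.703]
ft_force: [-0.1, 0.4, 0.3]
grip_width: 0.0666
```

step_arm(
  series=[
    {"x":0.03,"y":-0.05,"z":-0.8,"twist":0,"jaw":6.6},
    {"x":0.03,"y":-0.05,"z":-1.6,"twist":0,"jaw":6.6},
    {"x":0.03,"y":-0.05,"z":-2.2,"twist":0,"jaw":6.6},
    {"x":0.03,"y":-0.05,"z":-2.6,"twist":0,"jaw":6.4},
    {"x":0.03,"y":-0.05,"z":-2.75,"twist":0,"jaw":6.0},
    {"x":0.03,"y":-0.05,"z":-2.75,"twist":0,"jaw":5.8},
    {"x":0.03,"y":-0.05,"z":-2.75,"twist":0,"jaw":5.8},
  ],
)

```text
clock: 8.62
eef_pos: [0.4405, -0.0295, 0.0581]
tool_rot: [-0.044, 0.709, 0.043, 0.703]
ft_force: [0.7, -0.4, -0.1]
grip_width: 0.0582
```

Run:
```python
from h import *
from workcell import bot
im,d,inf,o=snap(bot,'side','s9',(240,120,340,220),6)
print(o['eef_pos'],o['grip_width'],o['ft_force'])
```

```text
[ 0.44053291 -0.02948947  0.05810384] 0.05817376588538753 [ 0.68618888 -0.3931864  -0.14346014]
```

View pics/s9.png

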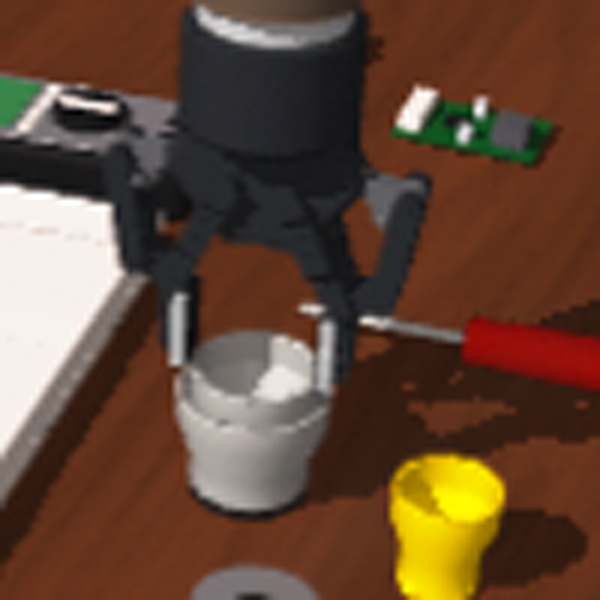

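step_arm(
  series=[
    {"x":0,"y":0,"z":-0.15,"twist":0,"jaw":5.8},
    {"x":0,"y":0,"z":-0.15,"twist":0,"jaw":5.4},
    {"x":0,"y":0,"z":-0.15,"twist":0,"jaw":5.1},
    {"x":0,"y":0,"z":-0.15,"twist":0,"jaw":5.1},
    {"x":0,"y":0,"z":-0.15,"twist":0,"jaw":5.1},
  ],
)

```text
clock: 9.08
eef_pos: [0.4405, -0.0296, 0.0576]
tool_rot: [-0.045, 0.709, 0.043, 0.703]
ft_force: [-2.2, 0.1, 7.1]
grip_width: 0.0548
```

step_arm(
  series=[
    {"x":0,"y":0,"z":0.03,"twist":0,"jaw":5.1},
    {"x":0,"y":0,"z":0.08,"twist":0,"jaw":5.1},
    {"x":0,"y":0,"z":0.13,"twist":0,"jaw":5.1},
    {"x":0,"y":0,"z":0.18,"twist":0,"jaw":5.1},
    {"x":0,"y":0,"z":0.23,"twist":0,"jaw":5.1},
    {"x":0,"y":0,"z":0.28,"twist":0,"jaw":5.1},
    {"x":0,"y":0,"z":0.33,"twist":0,"jaw":5.1},
    {"x":0,"y":0,"z":0.38,"twist":0,"jaw":5.1},
    {"x":0,"y":0,"z":0.43,"twist":0,"jaw":5.1},
    {"x":0,"y":0,"z":0.48,"twist":0,"jaw":5.1},
  ],
)

```text
clock: 9.92
eef_pos: [0.4402, -0.0296, 0.0624]
tool_rot: [-0.045, 0.709, 0.043, 0.703]
ft_force: [-0.5, -0.1, -5.2]
grip_width: 0.0543
```

step_arm(
  series=[
    {"x":0,"y":0,"z":0.05,"twist":0,"jaw":5.1},
    {"x":0,"y":0,"z":0.1,"twist":0,"jaw":5.1},
    {"x":0,"y":0,"z":0.15,"twist":0,"jaw":5.1},
    {"x":0,"y":0,"z":0.2,"twist":0,"jaw":5.1},
    {"x":0,"y":0,"z":0.25,"twist":0,"jaw":5.1},
    {"x":0,"y":0,"z":0.3,"twist":0,"jaw":5.1},
    {"x":0,"y":0,"z":0.35,"twist":0,"jaw":5.1},
    {"x":0,"y":0,"z":0.4,"twist":0,"jaw":5.1},
    {"x":0,"y":0,"z":0.45,"twist":0,"jaw":5.1},
    {"x":0,"y":0,"z":0.5,"twist":0,"jaw":5.1},
  ],
)

```text
clock: 10.75
eef_pos: [0.4403, -0.0296, 0.0675]
tool_rot: [-0.045, 0.709, 0.043, 0.703]
ft_force: [0.0, 0.1, -2.1]
grip_width: 0.0542
```

Run:
```python
from h import *
from workcell import bot
im,d,inf,o=snap(bot,'side','s10',(240,120,340,220),6)
print(o['eef_pos'],o['grip_width'],o['ft_force'])
```

```text
[ 0.44027813 -0.02958028  0.06745814] 0.054173351131130414 [ 0.01378112  0.07011936 -2.08210802]
```

View pics/s10.png

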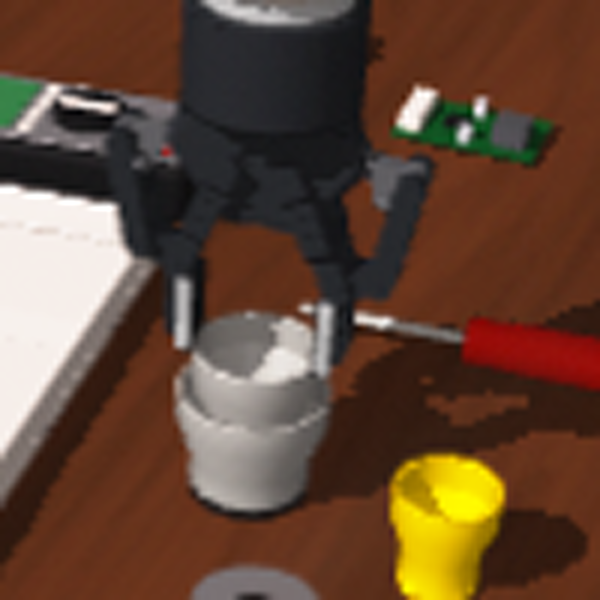

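The medium cup is free (−2.1 N) and the large did not move. Carry it to the middle bay.

step_arm(
  series=[
    {"x":0,"y":0,"z":0.7,"twist":0,"jaw":5.1},
    {"x":0,"y":0,"z":1.5,"twist":0,"jaw":5.1},
    {"x":0,"y":0,"z":2.5,"twist":0,"jaw":5.1},
    {"x":0,"y":0,"z":3.5,"twist":0,"jaw":5.1},
    {"x":0,"y":0,"z":4.5,"twist":0,"jaw":5.1},
    {"x":1.5,"y":0,"z":5.2,"twist":0,"jaw":5.1},
    {"x":4,"y":0,"z":5.2,"twist":0,"jaw":5.1},
    {"x":7,"y":0,"z":5.2,"twist":0,"jaw":5.1},
    {"x":10,"y":0,"z":5.2,"twist":0,"jaw":5.1},
    {"x":13,"y":0,"z":5.2,"twist":0,"jaw":5.1},
  ],
)

```text
clock: 11.63
eef_pos: [0.5719, -0.0296, 0.1207]
tool_rot: [-0.045, 0.708, 0.043, 0.703]
ft_force: [1.0, -0.2, -2.9]
grip_width: 0.054
```

step_arm(
  series=[
    {"x":1.5,"y":0,"z":0,"twist":0,"jaw":5.1},
    {"x":1.8,"y":0,"z":0,"twist":0,"jaw":5.1},
    {"x":1.8,"y":0,"z":0,"twist":0,"jaw":5.1},
  ],
)

```text
clock: 11.88
eef_pos: [0.5906, -0.0296, 0.1209]
tool_rot: [-0.045, 0.708, 0.043, 0.703]
ft_force: [-0.5, -0.1, -3.2]
grip_width: 0.0541
```

Run:
```python
from h import *
from workcell import bot
im,d,inf,o=snap(bot,'wrist','w11')
print(o['eef_pos'],o['tool_rot'],o['grip_width'],o['ft_force'])
```

```text
[ 0.59060439 -0.02957378  0.12086635] [-0.04462338  0.70821321  0.04320314  0.70326118] 0.05410460962936334 [-0.48703237 -0.10140317 -3.24825956]
```

View pics/w11.png

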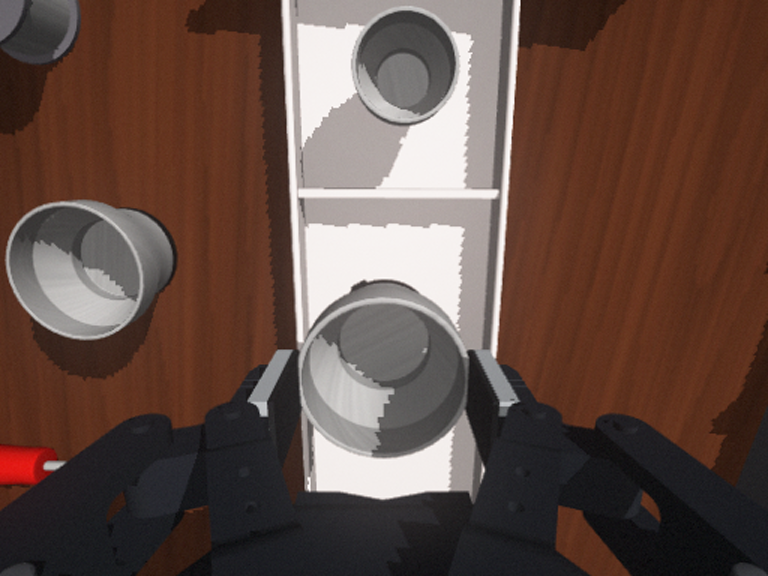

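The medium cup is held level over the middle bay, the small cup stands at (405,65), and the large cup remains on the bench at (90,270).

step_arm(
  series=[
    {"x":0.65,"y":0,"z":-1,"twist":0,"jaw":5.1},
    {"x":0.65,"y":0,"z":-2.5,"twist":0,"jaw":5.1},
    {"x":0.65,"y":0,"z":-4,"twist":0,"jaw":5.1},
    {"x":0.65,"y":0,"z":-5.3,"twist":0,"jaw":5.1},
    {"x":0.65,"y":0,"z":-6.2,"twist":0,"jaw":5.1},
    {"x":0.65,"y":0,"z":-6.7,"twist":0,"jaw":5.1},
    {"x":0.65,"y":0,"z":-6.95,"twist":0,"jaw":5.1},
    {"x":0.65,"y":0,"z":-6.95,"twist":0,"jaw":5.1},
  ],
)

```text
clock: 12.6
eef_pos: [0.5953, -0.0296, 0.0508]
tool_rot: [-0.044, 0.709, 0.043, 0.702]
ft_force: [-0.4, 0.5, -2.3]
grip_width: 0.054
```

step_arm(
  series=[
    {"x":0,"y":0,"z":-0.1,"twist":0,"jaw":5.1},
    {"x":0,"y":0,"z":-0.2,"twist":0,"jaw":5.1},
    {"x":0,"y":0,"z":-0.25,"twist":0,"jaw":5.1},
  ],
)

```text
clock: 12.85
eef_pos: [0.5958, -0.0296, 0.049]
tool_rot: [-0.045, 0.709, 0.043, 0.703]
ft_force: [-0.3, 1.1, -2.8]
grip_width: 0.0542
```

step_arm(
  series=[
    {"x":0,"y":0,"z":-0.08,"twist":0,"jaw":5.1},
    {"x":0,"y":0,"z":-0.16,"twist":0,"jaw":5.1},
    {"x":0,"y":0,"z":-0.2,"twist":0,"jaw":5.1},
  ],
)

```text
clock: 13.1
eef_pos: [0.5963, -0.0296, 0.0478]
tool_rot: [-0.045, 0.708, 0.043, 0.703]
ft_force: [-1.9, -0.7, 2.5]
grip_width: 0.0541
```

Touching down. Release and rise.

step_arm(
  series=[
    {"x":0,"y":0,"z":0,"twist":0,"jaw":5.7},
    {"x":0,"y":0,"z":0,"twist":0,"jaw":6.3},
    {"x":0,"y":0,"z":0,"twist":0,"jaw":6.8},
    {"x":0,"y":0,"z":0,"twist":0,"jaw":6.8},
    {"x":0,"y":0,"z":1,"twist":0,"jaw":6.8},
    {"x":0,"y":0,"z":3,"twist":0,"jaw":6.8},
    {"x":0,"y":0,"z":6,"twist":0,"jaw":6.8},
    {"x":-2,"y":0,"z":8,"twist":0,"jaw":7.7},
    {"x":-5,"y":0,"z":8,"twist":0,"jaw":7.7},
    {"x":-8,"y":0,"z":8,"twist":0,"jaw":7.7},
  ],
)

```text
clock: 13.93
eef_pos: [0.5176, -0.0297, 0.1304]
tool_rot: [-0.045, 0.706, 0.043, 0.705]
ft_force: [-0.8, 0.7, -0.1]
grip_width: 0.0768
```

step_arm(
  series=[
    {"x":-3,"y":0,"z":-1,"twist":0,"jaw":7.7},
    {"x":-6,"y":0,"z":-2,"twist":0,"jaw":7.7},
    {"x":-6.8,"y":0,"z":-2.5,"twist":0,"jaw":7.7},
    {"x":-6.8,"y":0,"z":-2.5,"twist":0,"jaw":7.7},
    {"x":-6.8,"y":0,"z":-2.5,"twist":0,"jaw":7.7},
  ],
)

```text
clock: 14.35
eef_pos: [0.4504, -0.0298, 0.1065]
tool_rot: [-0.045, 0.705, 0.043, 0.706]
ft_force: [0.1, -0.0, 0.1]
grip_width: 0.0771
```

Run:
```python
from h import *
from workcell import bot
for n in('side','wrist'):
    im,d,inf,o=snap(bot,n,n[0]+'12',(200,110,340,220) if n=='side' else None,5 if n=='side' else 1.5)
    C=cloud(inf,d);P=C[d>0]
    for a,b in((.042,.058),):
        q=P[(P[:,2]>a)&(P[:,2]<b)&(abs(P[:,0]-.441)<.045)&(abs(P[:,1]+.028)<.045)];print(n,len(q),(q.min(0)),q.max(0),(q.min(0)+q.max(0))/2)
print(o['eef_pos'],o['tool_rot'],o['grip_width'],o['ft_force'])
```

```text
side 201 [ 0.40623421 -0.06347141  0.04200343] [0.47434122 0.00905845 0.05530374] [ 0.44028771 -0.02720648  0.04865358]
wrist 1869 [ 0.40604981 -0.06420169  0.042013  ] [0.47382251 0.00424177 0.05552559] [ 0.43993616 -0.02997996  0.04876929]
[ 0.45150979 -0.02981413  0.10667091] [-0.04502271  0.70494726  0.04277897  0.70653541] 0.07701177073940214 [0.07879633 0.07650073 1.02154653]
```

View pics/s12.png

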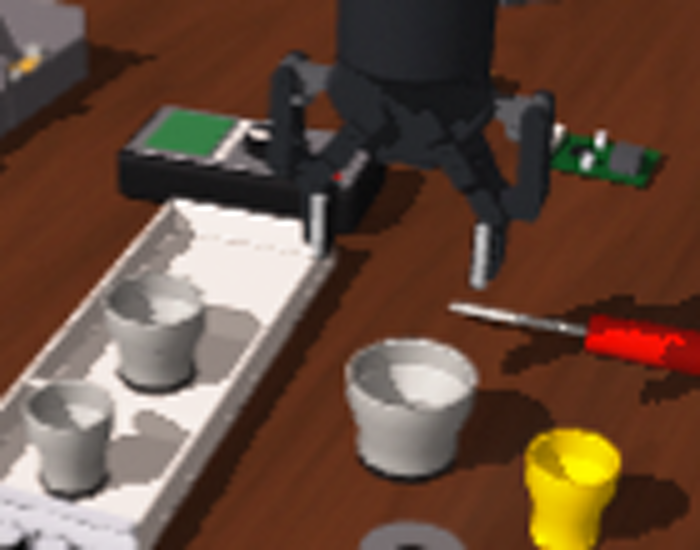

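View pics/w12.png

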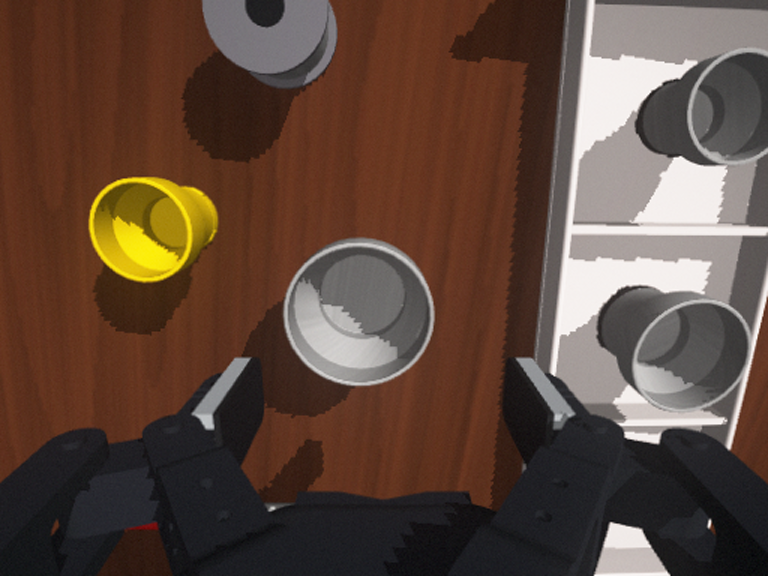

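Both cups stand upright in their bays (side view: small (68,440), medium (155,330)); the large stands at (0.440,-0.029). Descend on it.

step_arm(
  series=[
    {"x":-1.1,"y":0.05,"z":0,"twist":0,"jaw":7.7},
    {"x":-1.1,"y":0.05,"z":-1,"twist":0,"jaw":7.7},
    {"x":-1.1,"y":0.05,"z":-2,"twist":0,"jaw":7.7},
    {"x":-1.1,"y":0.05,"z":-3,"twist":0,"jaw":7.7},
    {"x":-1.1,"y":0.05,"z":-3.5,"twist":0,"jaw":7.7},
    {"x":-1.1,"y":0.05,"z":-3.5,"twist":0,"jaw":7.7},
  ],
)

```text
clock: 14.95
eef_pos: [0.4404, -0.0293, 0.0708]
tool_rot: [-0.045, 0.706, 0.043, 0.706]
ft_force: [-0.6, -0.8, 1.0]
grip_width: 0.0771
```

step_arm(
  series=[
    {"x":0,"y":0,"z":-0.8,"twist":0,"jaw":7.7},
    {"x":0,"y":0,"z":-1.6,"twist":0,"jaw":7.7},
    {"x":0,"y":0,"z":-2.4,"twist":0,"jaw":7.7},
    {"x":0,"y":0,"z":-3,"twist":0,"jaw":7.6},
    {"x":0,"y":0,"z":-3.2,"twist":0,"jaw":7.3},
    {"x":0,"y":0,"z":-3.2,"twist":0,"jaw":7},
    {"x":0,"y":0,"z":-3.2,"twist":0,"jaw":6.9},
  ],
)

```text
clock: 15.53
eef_pos: [0.4402, -0.0292, 0.0386]
tool_rot: [-0.045, 0.706, 0.043, 0.706]
ft_force: [0.8, 0.5, -3.8]
grip_width: 0.0691
```

step_arm(
  series=[
    {"x":0,"y":0,"z":0,"twist":0,"jaw":6.5},
    {"x":0,"y":0,"z":0,"twist":0,"jaw":6.2},
    {"x":0,"y":0,"z":0,"twist":0,"jaw":6.2},
    {"x":0,"y":0,"z":0,"twist":0,"jaw":6.2},
  ],
)

```text
clock: 15.87
eef_pos: [0.4402, -0.0292, 0.0394]
tool_rot: [-0.045, 0.706, 0.043, 0.706]
ft_force: [-2.4, 0.0, 5.6]
grip_width: 0.0666
```

Run:
```python
from h import *
from workcell import bot
im,d,inf,o=snap(bot,'side','s13',(240,120,340,220),6)
print(o['eef_pos'],o['grip_width'],o['ft_force'])
```

```text
[ 0.44019021 -0.02923605  0.03938598] 0.06662096690846168 [-2.36341837e+00  1.86797567e-03  5.63788537e+00]
```

View pics/s13.png

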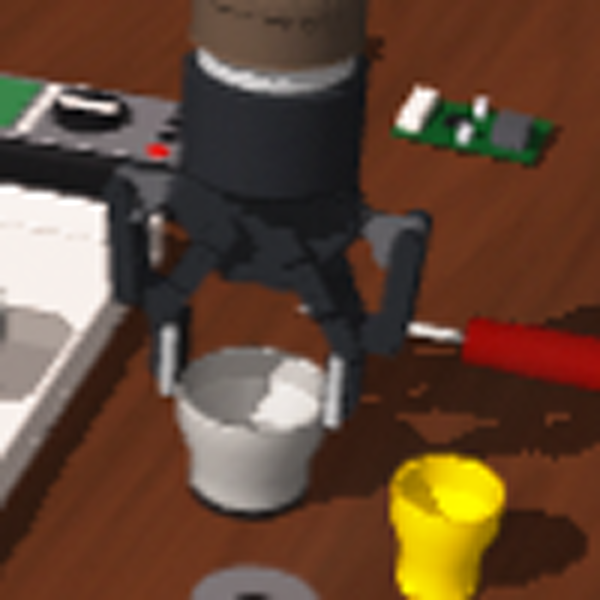

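step_arm(
  series=[
    {"x":0,"y":0,"z":0.4,"twist":0,"jaw":6.2},
    {"x":0,"y":0,"z":1,"twist":0,"jaw":6.2},
    {"x":0,"y":0,"z":2,"twist":0,"jaw":6.2},
    {"x":0,"y":0,"z":3.2,"twist":0,"jaw":6.2},
    {"x":0,"y":0,"z":4.5,"twist":0,"jaw":6.2},
    {"x":0.5,"y":-1,"z":6,"twist":0,"jaw":6.2},
    {"x":1.5,"y":-3,"z":7,"twist":0,"jaw":6.2},
    {"x":3,"y":-5,"z":7.5,"twist":0,"jaw":6.2},
    {"x":5,"y":-7,"z":7.5,"twist":0,"jaw":6.2},
    {"x":7,"y":-9,"z":7.5,"twist":0,"jaw":6.2},
  ],
)

```text
clock: 16.75
eef_pos: [0.5106, -0.1201, 0.115]
tool_rot: [-0.045, 0.706, 0.043, 0.706]
ft_force: [0.2, 0.1, -3.8]
grip_width: 0.0662
```

Run:
```python
from workcell import bot
o=bot.get_obs();print(o['eef_pos'],o['tool_rot'],o['ft_force'],o['grip_width'])
```

```text
[ 0.51062239 -0.12010801  0.11502012] [-0.0450233   0.70550236  0.04291494  0.70597282] [ 0.19065159  0.10886053 -3.81640633] 0.06616251935734228
```

step_arm(
  series=[
    {"x":2.5,"y":-0.6,"z":0,"twist":0,"jaw":6.2},
    {"x":5,"y":-1.2,"z":0,"twist":0,"jaw":6.2},
    {"x":7.5,"y":-1.8,"z":0,"twist":0,"jaw":6.2},
    {"x":9.5,"y":-1.8,"z":0,"twist":0,"jaw":6.2},
    {"x":10,"y":-1.8,"z":0,"twist":0,"jaw":6.2},
    {"x":10,"y":-1.8,"z":-0.5,"twist":0,"jaw":6.2},
  ],
)

```text
clock: 17.25
eef_pos: [0.6122, -0.1382, 0.11]
tool_rot: [-0.045, 0.705, 0.043, 0.706]
ft_force: [0.1, -0.4, -4.2]
grip_width: 0.0663
```

Run:
```python
from h import *
from workcell import bot
im,d,inf,o=snap(bot,'wrist','w14')
print(o['eef_pos'],o['tool_rot'],o['grip_width'],o['ft_force'])
```

```text
[ 0.61218183 -0.13818934  0.11004765] [-0.04527878  0.70503057  0.04294976  0.70642554] 0.06634342361564592 [ 0.10682818 -0.35625694 -4.22379656]
```

View pics/w14.png

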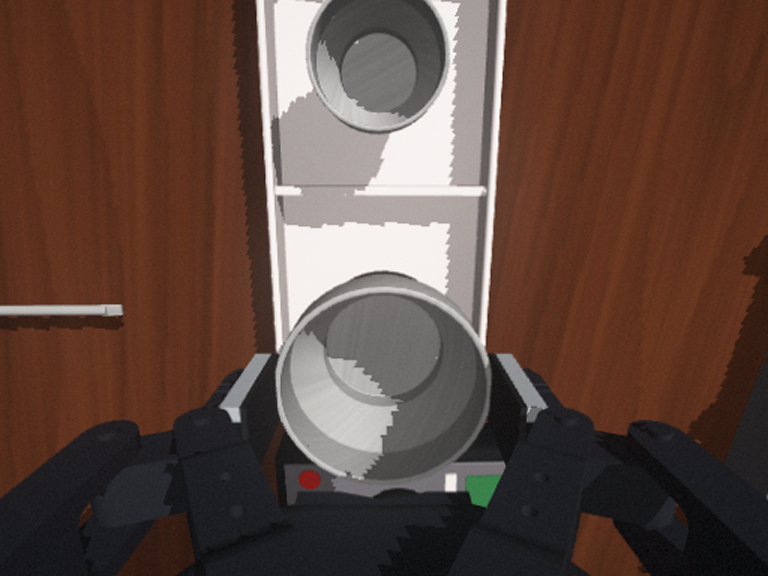

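The large cup is held level, centred over the −y bay beside the meter. Lower it.

step_arm(
  series=[
    {"x":-0.1,"y":0,"z":-1.2,"twist":0,"jaw":6.2},
    {"x":-0.1,"y":0,"z":-2.6,"twist":0,"jaw":6.2},
    {"x":-0.1,"y":0,"z":-3.9,"twist":0,"jaw":6.2},
    {"x":-0.1,"y":0,"z":-5,"twist":0,"jaw":6.2},
    {"x":-0.1,"y":0,"z":-5.7,"twist":0,"jaw":6.2},
    {"x":-0.1,"y":0,"z":-6.1,"twist":0,"jaw":6.2},
    {"x":-0.1,"y":0,"z":-6.3,"twist":0,"jaw":6.2},
    {"x":-0.1,"y":0,"z":-6.3,"twist":0,"jaw":6.2},
  ],
)

```text
clock: 17.97
eef_pos: [0.6086, -0.1378, 0.0451]
tool_rot: [-0.045, 0.707, 0.043, 0.705]
ft_force: [-1.5, -0.3, -4.6]
grip_width: 0.0664
```

step_arm(
  series=[
    {"x":0,"y":0,"z":-0.1,"twist":0,"jaw":6.2},
    {"x":0,"y":0,"z":-0.2,"twist":0,"jaw":6.2},
    {"x":0,"y":0,"z":-0.25,"twist":0,"jaw":6.2},
  ],
)

```text
clock: 18.22
eef_pos: [0.6092, -0.138, 0.0436]
tool_rot: [-0.045, 0.706, 0.043, 0.705]
ft_force: [-1.8, -0.0, 0.9]
grip_width: 0.0662
```

step_arm(
  series=[
    {"x":0,"y":0,"z":-0.05,"twist":0,"jaw":6.6},
    {"x":0,"y":0,"z":-0.05,"twist":0,"jaw":7.2},
    {"x":0,"y":0,"z":-0.05,"twist":0,"jaw":7.8},
    {"x":0,"y":0,"z":-0.05,"twist":0,"jaw":7.8},
    {"x":0,"y":0,"z":1,"twist":0,"jaw":7.8},
    {"x":0,"y":0,"z":3,"twist":0,"jaw":7.8},
    {"x":0,"y":0,"z":6,"twist":0,"jaw":7.8},
    {"x":0,"y":0,"z":9,"twist":0,"jaw":7.8},
    {"x":-3,"y":-2,"z":11,"twist":0,"jaw":7.8},
    {"x":-6,"y":-5,"z":11,"twist":0,"jaw":7.8},
  ],
)

```text
clock: 19.05
eef_pos: [0.554, -0.187, 0.1603]
tool_rot: [-0.048, 0.702, 0.043, 0.709]
ft_force: [0.7, -1.9, -0.6]
grip_width: 0.0775
```

step_arm(
  series=[
    {"x":-3,"y":-3,"z":1,"twist":0,"jaw":7.8},
    {"x":-6,"y":-6,"z":2,"twist":0,"jaw":7.8},
    {"x":-9,"y":-9,"z":3,"twist":0,"jaw":7.8},
    {"x":-12,"y":-12,"z":4,"twist":0,"jaw":7.8},
    {"x":-15,"y":-15,"z":4,"twist":0,"jaw":7.8},
    {"x":-18,"y":-18,"z":4,"twist":0,"jaw":7.8},
    {"x":-20,"y":-20,"z":4,"twist":0,"jaw":7.8},
    {"x":-20,"y":-20,"z":4,"twist":0,"jaw":7.8},
    {"x":-20,"y":-20,"z":4,"twist":0,"jaw":7.8},
  ],
)

```text
clock: 19.8
eef_pos: [0.3527, -0.3885, 0.2015]
tool_rot: [-0.047, 0.701, 0.041, 0.71]
ft_force: [0.7, -0.1, -0.4]
grip_width: 0.078
```

Run:
```python
from h import *
from workcell import bot
for n in('top','side'):
    im,d,inf,o=snap(bot,n,n[0]+'15')
    C=cloud(inf,d);P=C[d>0]
    for nm,x,y,h,r in(('small',.585,.079,.054,.023),('med',.597,-.0296,.056,.0285),('large',.609,-.138,.058,.034)):
        q=P[(P[:,2]>h-.014)&(P[:,2]<h+.005)&(np.hypot(P[:,0]-x,P[:,1]-y)<.045)];print(n,nm,len(q),((q.min(0)+q.max(0))/2).round(3),np.ptp(q,0).round(3),'top',q[:,2].max().round(3))
    im0,d0,_=pickle.load(open(n+'0.pkl','rb'))
    hs=[cv2.cvtColor(i,cv2.COLOR_RGB2HSV) for i in(im0,im)]
    for nm,lo,hi in(('yellow',(22,150,90),(35,255,255)),('blue',(105,150,60),(130,255,255)),('red',(0,200,120),(4,255,255))):
        c=[]
        for h in hs:
            k,l,s,ce=cv2.connectedComponentsWithStats(cv2.inRange(h,lo,hi)); c.append([tuple(ce[i].round(1)) for i in range(1,k) if s[i,4]>60])
        print(nm,c)
print(o['eef_pos'],o['clock'])
```

```text
top small 45 [0.585 0.079 0.05 ] [0.044 0.044 0.019] top 0.059
top med 61 [ 0.596 -0.029  0.052] [0.057 0.054 0.018] top 0.061
top large 76 [ 0.609 -0.138  0.053] [0.068 0.065 0.018] top 0.063
yellow [[(np.float64(259.6), np.float64(237.1))], [(np.float64(259.5), np.float64(237.0))]]
blue [[(np.float64(487.6), np.float64(155.7)), (np.float64(354.4), np.float64(231.8))], [(np.float64(487.7), np.float64(155.7)), (np.float64(354.4), np.float64(231.8))]]
red [[(np.float64(309.9), np.float64(231.3))], [(np.float64(309.9), np.float64(231.3))]]
side small 163 [0.587 0.082 0.048] [0.047 0.047 0.015] top 0.055
side med 171 [ 0.597 -0.029  0.05 ] [0.058 0.061 0.016] top 0.058
side large 188 [ 0.61  -0.137  0.051] [0.068 0.072 0.015] top 0.059
yellow [[(np.float64(313.5), np.float64(207.2))], [(np.float64(313.5), np.float64(207.2))]]
blue [[(np.float64(334.5), np.float64(78.4)), (np.float64(351.1), np.float64(153.7))], [(np.float64(351.1), np.float64(153.7))]]
red [[(np.float64(331.6), np.float64(178.5))], [(np.float64(331.6), np.float64(178.5))]]
[ 0.35368415 -0.38753206  0.20128361] 19.85
```

View pics/s15.png

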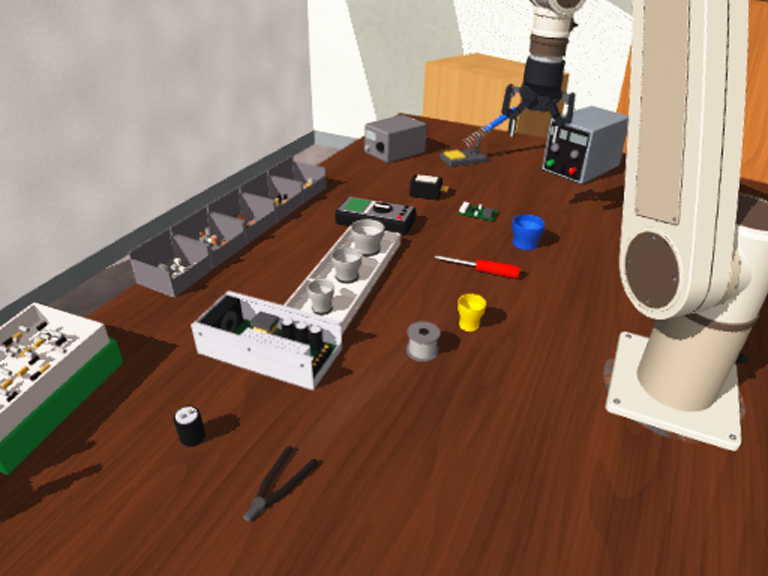

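View pics/t15.png

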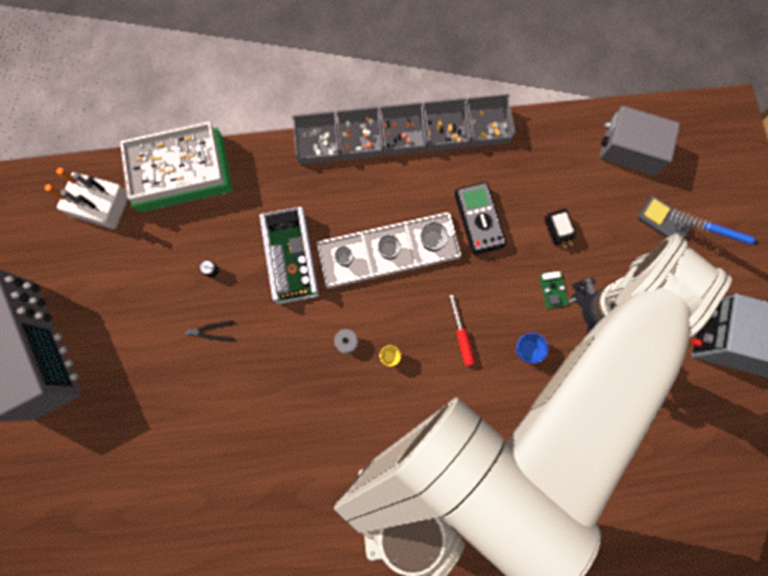

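All three cups stand upright, one per bay, in order. Everything else is in place and the arm is clear.

```bash
python3 -c "
from workcell import bot
print(bot.job_done())"
```

```text
the job is handed in; nothing more can be done
None
```

I drew the small cup out of the nest, then the medium, and stood all three cups upright in the tray. The small one is in the bay beside the power supply (+y end), the medium in the middle bay and the large in the bay by the meter. I handed the job in at about 20 s of the 64 s allowed.

- **Cups:** In the last top and side views all three are upright. Rim widths are about 45, 57 and 68 mm, and each cup is within about 5 mm of its bay centre. Rim heights match a cup standing on the bay floor to within 1–2 mm from the side and about 5 mm high from above, which I put down to depth noise.
- **Other items:** The yellow cup, blue cup and screwdriver show no shift between the first and last pictures, to 0.1 pixel. I checked the reel, meter and the rest by eye only, and they look unmoved.
- **Forces:** The wrist force in the readings after each move never exceeded about 8 N. The arm stands clear of everything.

No check failed. One `step_arm` call was refused because its rows left out some values; I sent it again with all values given, and it had moved nothing.

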